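Clip the carabiner onto the test eye and tug-check its gate

TASK

Take the carabiner out of the slotted stand by its spine and press its sprung gate down over the top bar of the steel test eye until the bar is inside and the gate has snapped shut. Then pull the carabiner straight up against the eye with a steady 15 N or so for about a second, so that the bar bears on the shut gate and proves it latched. Last, lower it again until its spine is close above the bar and let go, so that it hangs freely from the bar with its gate shut; never load the eye with more than 30 N, and leave the other gear where it lies.

Things in the scene. Friction and masses are not known exactly. Their poses are not given: they have to be found in the camera images.
- carabiner: Purple metal pear-shaped carabiner standing spine up, gate down in the slotted stand (a like one lies flat on the mat). 112 mm long, 76 mm from gate to spine, 11 mm thick, about 0.12 kg. x along the spine, y through the thickness, z from gate to spine. Origin on the gate's centre line. Gate: hinge at x = -24, tip at x = +20 mm, 8 mm round bar; the fixed nose begins at x = +21.5 mm.
- spine (a point): Point to grip on the carabiner's spine: x = +11, z = +64 mm in its frame, straight above the press point. Axes as the carabiner's. The spine is a flat-sided bar, 11 mm thick (y, pinch it across), 14 mm tall (z = 57 to 71), running from x = -32 to +34 mm.
- press (a point): Point on the gate's centre line (x = +11, z = 0 mm in the carabiner's frame), where the bar should press. With the bar's centre there along x: outside it meets the gate at z = -9 mm; it has passed and the gate snaps shut at about z = +36; it meets the spine at z = +52; from inside it bears on the shut gate at z = +9 mm.
- gate (a joint): The carabiner's bright metal gate: angle in rad, 0 shut, growing as it is pushed inward, to 1.15 at most. Its spring resists with about 4 to 6 N at x = +11 mm on the gate and shuts it when let go; it cannot swing outward.
- stand: The fixed stand: steel base plate 124 x 60 x 8 mm with two grey slotted saddles, 64 mm tall, that hold the two ends of the carabiner's gate side. Origin: centre of the base's underside; its x axis runs along the slots. The carabiner lifts straight up; it is clear of the slots after 40 mm.
- eye: The fixed steel test eye: grey foot plate 100 x 130 x 10 mm with an upright U-shaped staple of 10 mm round bar, 80 mm wide between the leg centres, closed side up. Origin: centre of the foot's underside; z up, y along the staple's top bar. The staple is clamped rigidly but at a height that differs from run to run.
- eye_bar (a point): The nominal centre of the eye's horizontal top bar (10 mm thick, straight for 52 mm along the eye's y), 110 mm above the foot's underside, axes as the eye's. The real bar stands up to 7 mm above or below this point (straight up or down): find it by touch.
- carabiner2: The second, identical carabiner, lying flat on the mat: not used.
- maillon: Stainless triangle maillon, 65 mm, lying on the mat: not used.
- pulley: Black steel pulley, 95 x 46 x 31 mm, lying on the mat: not used.
- gauge: White polymer stepped gate gauge, 88 x 24 x 14 mm: not used.
- brush: Flat brush with a wooden handle, 170 mm, lying on the mat: not used.
Not all that is in view belongs to the job. What is shaped like the carabiner but yellow is not meant.

How it is judged (in metres and radians):
On the way, in this order (a step that is already met when the one before it is completed fails the run):
1. the carabiner is lifted out of the stand with its gate shut (height (world z) of carabiner above 0.085 m and value of joint gate below 0.1 rad), for 0.1 s.
2. the eye's bar is inside the carabiner and the gate has shut behind it (value of joint gate below 0.08 rad and z of eye_bar in the frame of carabiner between 0.002 and 0.06 m and x of eye_bar in the frame of carabiner between -0.042 and 0.054 m and y of eye_bar in the frame of carabiner between -0.04 and 0.04 m), for 0.1 s.
3. the carabiner is pulled up so that the bar bears on the shut gate with more than 8 N for half a second (value of joint gate below 0.08 rad and contact force between carabiner and eye above 8 N and z of eye_bar in the frame of carabiner between 0 and 0.024 m and contact force between the fingers and eye below 0.5 N), for 0.5 s.
At the end, for the whole second after the job is handed in: The carabiner hangs on the eye's top bar, wherever it settles: the nominal bar point lies inside its ring (2 to 66 mm from the gate line towards the spine), it bears on the eye, its gate is shut (under 0.08 rad), and it is released and at rest (under 0.08 m/s) (value of joint gate below 0.08 rad and z of eye_bar in the frame of carabiner between 0.002 and 0.066 m and x of eye_bar in the frame of carabiner between -0.044 and 0.056 m and y of eye_bar in the frame of carabiner between -0.04 and 0.04 m and linear speed of carabiner below 0.08 m/s and contact force between carabiner and eye above 0.3 N); the robot touches nothing.
It fails at once if the carabiner loads the eye with more than 30 N (contact force between carabiner and eye above 30 N).
It fails at once if the gripper presses on the eye with more than 30 N (contact force between the fingers and eye above 30 N).
It fails at once if other gear is moved more than 20 mm (distance of any of carabiner2, maillon, pulley, gauge, brush from where it was at the start of the episode above 0.02 m).
It also fails if it takes over 64 s, if anything falls off the work surface, if the arm or the gripper's body presses on something with over 40 N, if the wrist force passes 120 N, or if a joint passes its speed limit or range.

ROBOT

A 6-joint arm with a two-finger parallel gripper is mounted at the origin on the work surface. World frame = base frame: x ahead of the robot, y to its left, z up, the work surface at z = 0. Lengths are in mm, angles in degrees, forces in N, time in s.
With the tool pointing down it reaches from about 350 to 1000 mm from the base axis. Payload 7.1 kg.
Tool frame: the origin (TCP) lies midway between the tips of the shut fingers; the grasp point (between the pads) lies 19 mm behind it; z points along the fingers, y is the line along which they close (so a half turn about z gives the same grasp; the last joint's range is limited). The gripper opens to 85 mm and grips with 20 to 120 N. Pads are 22 mm wide; open, the fingers measure 114 mm over their backs; the gripper's body (76 mm by 85 mm) begins 54 mm behind the grasp point. The pads swing forward as they close: fully open they stand 13 mm farther back than shut.
Start: joints at [62.968, 24.242, 93.386, -0, 62.372, -1.089], TCP at [273.396, 562.014, 231.319] pointing down, gripper open.
Joint ranges: [-172.04, 172.04], [-51.8, 120.97], [4.93, 147.93], [-75.15, 255.16], [6.16, 154.13], [-145.62, 145.62]. Speed limits (degrees/s): [136.94, 136.94, 172.46, 180, 180, 180].

INTERFACE

Orientations are given as a 3x3 rotation matrix whose columns are the frame's x, y, z axes.
In Python, from rig import bot, kinematics, viewer gives the robot as it stands. Calls block until the motion is done:
- bot.movep(position, orientation): joint-space move of the TCP to a pose.
- bot.servo_line(position, v=150, orientation=None, force_limit=None): straight line of the TCP; orientation=None keeps the orientation; v is the mean speed in mm/s. With force_limit (N) it stops when the force on the tool has changed by that much, and returns True; else False.
- bot.set_joints(angles): joint-space move.
- bot.set_gripper(opening, squeeze=None): finger opening in mm; squeeze is the grip in N (None keeps the last); returns when the fingers have stopped.
- bot.sleep(seconds).
- kinematics.ik(position, orientation): joint angles nearest the present ones, or None.
- viewer.get_image(name): name is "side" or "top"; returns the picture (420x560x3 uint8, red, green, blue); there is no depth.
- viewer.camera_model(name): a dict with "fx", "fy", "cx", "cy" (pixels), "rvec" (rotation vector, rad) and "tvec" (3), from world to camera coordinates, as OpenCV has them. Camera axes: x right, y down, z forward; pixel columns grow to the right and rows downward; lengths in mm; the calibration is good to about 2 mm. A picture is of the moment at which its call begins. camera_model takes no time and is no camera call.
A pose or a line that the arm cannot do raises bot.PlanningError and nothing moves.
- bot.sign_off(): hands the job in; it is judged then, once.
Readings, each from a call of its own:
- bot.read_time(): time.
- bot.read_joint_positions(): joint angles.
- bot.read_joint_velocities(): joint speeds.
- bot.read_joint_efforts(): joint torques, N m.
- bot.read_eef_pos(): TCP position.
- bot.read_eef_rot(): TCP orientation.
- bot.read_wrist_force(): force on the tool from outside, world axes, zero at the start.
- bot.read_torque(): the same for the moment, N m.
- bot.read_grip_width(): finger opening in mm.
- bot.read_grasp_force(): force on a finger pad.
Only numpy, scipy, OpenCV 4.12 (cv2) and the standard library are available. Lean on these libraries where they do the work, as an engineer would, in place of code of your own. Each camera call takes 0.05 s, during which the arm holds its last target. There are 200 camera calls.

## Working session

There is one attempt and no reset: what is moved stays moved. The work goes in short steps, each a Python script; the robot and the scene stay as the last script left them, time stands still between calls to the robot, and variables do not carry over. Pictures are saved under pics/ and viewed, at most 10 in all, crops included, and the job is handed in when it is done.

```bash
mkdir -p pics; cat > h.py <<'E'
import numpy as np, cv2
from rig import bot, kinematics, viewer
def cam(n):
    m=viewer.camera_model(n); R=cv2.Rodrigues(np.array(m["rvec"],float))[0]; t=np.array(m["tvec"],float).ravel()
    K=np.array([[m["fx"],0,m["cx"]],[0,m["fy"],m["cy"]],[0,0,1]]); return K,R,t
def ray(n,uv):
    K,R,t=cam(n); d=R.T@np.linalg.inv(K)@np.array([uv[0],uv[1],1.]); return -R.T@t,d/np.linalg.norm(d)
def plane(n,uv,z):
    c,d=ray(n,uv); return c+d*(z-c[2])/d[2]
def proj(n,p):
    K,R,t=cam(n); q=K@(R@np.array(p,float)+t); return q[:2]/q[2]
def save(n,f,crop=None,s=1):
    im=viewer.get_image(n)[:,:,::-1]
    cv2.imwrite(f"pics/{f}_raw.png",im)
    if crop: im=im[crop[1]:crop[3],crop[0]:crop[2]]
    cv2.imwrite(f"pics/{f}.png",cv2.resize(im,None,fx=s,fy=s,interpolation=cv2.INTER_CUBIC))
E
python3 -c "
from h import *
save('side','s0');save('top','t0')
for n in('side','top'):
  print(n,cam(n)[0][0,0],ray(n,(280,210)))
print(bot.read_eef_rot(),bot.read_time())"
```

```text
side 436.635093044983 (array([ 573.06393997, -581.86245555,  878.10302066]), array([ 0.03029195,  0.70419376, -0.70936137]))
top 425.2708439094204 (array([ 304.29959316,  178.4411991 , 1319.64042507]), array([ 0.21364265, -0.01356267, -0.97681773]))
[[-8.99201314e-01  4.37534697e-01 -6.20930841e-04]
 [ 4.37535137e-01  8.99200468e-01 -1.23386481e-03]
 [ 1.84826353e-05 -1.38117192e-03 -9.99999046e-01]] 0.1
```

View pics/s0.png

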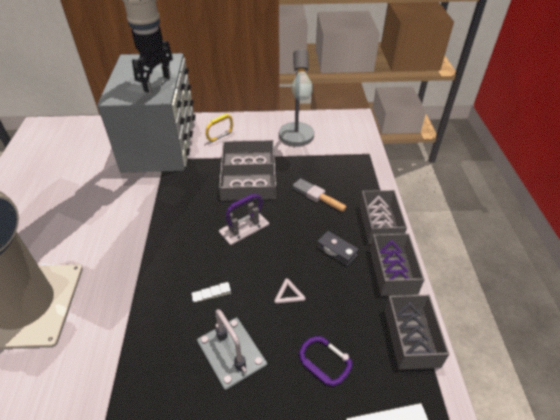

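View pics/t0.png

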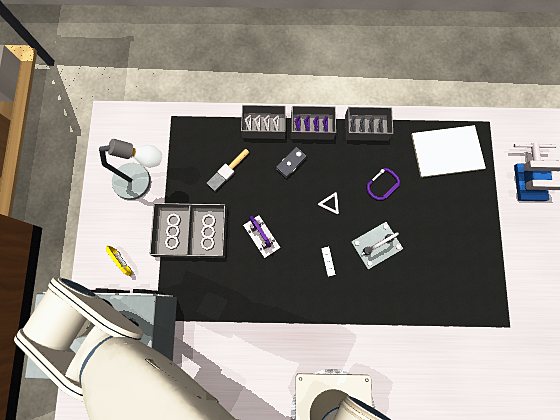

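Side view: the carabiner in the stand is at (245,208), the eye at (231,348), the flat carabiner2 at (326,360), the yellow decoy at (220,127), and purple ones in a bin at (392,258). Top view: stand (261,232), eye (378,245), carabiner2 (383,184), bin (313,122), yellow (120,260). The one standing spine up in the slotted stand fits. I'll confirm it in an enlarged crop and measure.

```bash
cat > m.py <<'E'
from h import *
T=cv2.imread('pics/t0_raw.png');S=cv2.imread('pics/s0_raw.png')
def tile(im,x,y): return cv2.resize(im[y:y+60,x:x+80],(400,300),interpolation=cv2.INTER_CUBIC)
cv2.imwrite('pics/tiles.png',np.vstack([np.hstack([tile(T,222,205),tile(S,205,187)]),np.hstack([tile(T,338,215),tile(S,195,305)])]))
for n,im,(x,y) in(('top',T,(222,205)),('side',S,(205,187))):
    hsv=cv2.cvtColor(im,cv2.COLOR_BGR2HSV); m=cv2.inRange(hsv,(122,90,40),(150,255,255))
    k=np.zeros_like(m);k[y:y+60,x:x+80]=m[y:y+60,x:x+80]
    ys,xs=np.nonzero(k); r=cv2.minAreaRect(np.c_[xs,ys].astype(np.float32)); b=cv2.boxPoints(r)
    print(n,len(xs),r,xs.mean(),ys.mean(),b.round(1).tolist())
E
python3 m.py
```

```text
top 137 ((259.3846130371094, 230.076904296875), (36.61021423339844, 4.992301940917969), 56.3099365234375) 259.46715328467155 229.8978102189781 [[247.1999969482422, 216.1999969482422], [251.3000030517578, 213.5], [271.6000061035156, 243.89999389648438], [267.5, 246.6999969482422]]
side 285 ((243.1414337158203, 208.14697265625), (19.991912841796875, 40.198795318603516), 64.53665161132812) 241.97543859649122 204.540350877193 [[220.6999969482422, 207.8000030517578], [257.0, 190.5], [265.6000061035156, 208.5], [229.3000030517578, 225.8000030517578]]
```

View pics/tiles.png

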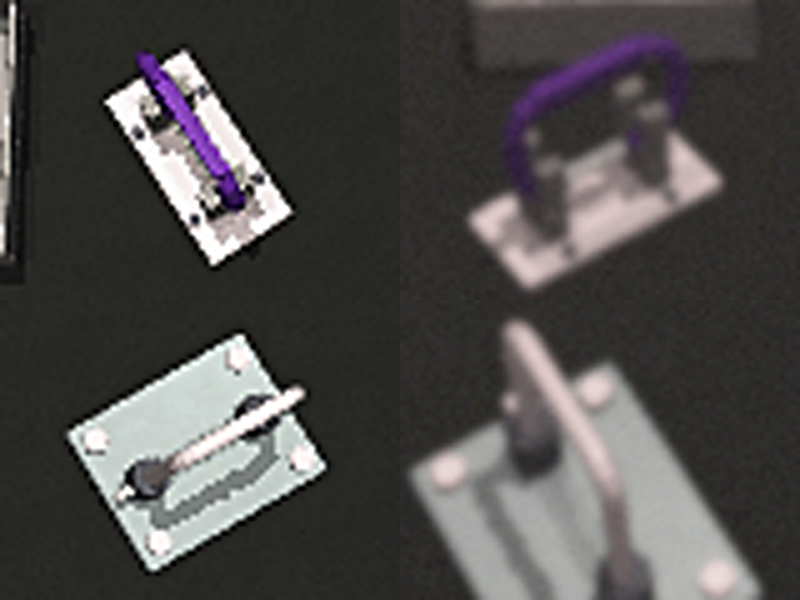

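The crop confirms the purple carabiner upright in the stand, spine up. Its base corners in the top tile are about (185,50), (105,100), (213,266) and (293,210). The eye foot corners are (240,333), (68,433), (153,572) and (326,465). Next I measure both, and cast the side pixels onto the carabiner's vertical plane to find its +x end.

```bash
cat > m2.py <<'E'
from h import *
def fit(tc,x0,y0,z):
    P=np.array([plane('top',(x0+u/5-.4,y0+v/5-.4),z) for u,v in tc])[:,:2]
    r=cv2.minAreaRect(P.astype(np.float32)); c=P.mean(0)
    a=(P[2]+P[3]-P[0]-P[1])/2; b=(P[1]+P[2]-P[0]-P[3])/2
    print('c',c.round(1),'a',np.linalg.norm(a).round(1),np.degrees(np.arctan2(a[1],a[0])).round(1),'b',np.linalg.norm(b).round(1),np.degrees(np.arctan2(b[1],b[0])).round(1)); return c,a/np.linalg.norm(a)
c,a=fit([(185,50),(105,100),(213,266),(293,210)],222,205,8)
# eye: corners ordered so a = P0P1 -> P2P3
e,ea=fit([(240,33),(68,133),(153,272),(326,165)],338,215,10)
# eye bar: proj of nominal
for h in(103,110,117): print(h,proj('top',[*e,h]).round(1),proj('side',[*e,h]).round(1))
# carabiner side rectified
S=cv2.imread('pics/s0_raw.png'); T=cv2.imread('pics/t0_raw.png')
ax=-a; n=np.array([-ax[1],ax[0],0]); o=np.array([*c,0]); print('ax',ax, np.degrees(np.arctan2(ax[1],ax[0])))
# spine in top: purple centreline
hsv=cv2.cvtColor(T,cv2.COLOR_BGR2HSV); m=cv2.inRange(hsv,(122,90,40),(150,255,255)); k=np.zeros_like(m);k[205:265,222:302]=m[205:265,222:302]
ys,xs=np.nonzero(k); Q=np.array([plane('top',q,110) for q in zip(xs,ys)])[:,:2]
l=cv2.fitLine(Q.astype(np.float32),cv2.DIST_L2,0,.01,.01).ravel(); print('line@z110',l,np.degrees(np.arctan2(l[1],l[0])),'lat of mean',(Q.mean(0)-c)@n[:2],'s rng',np.percentile((Q-c)@ax,[1,50,99]).round(1))
out=np.zeros((520,760,3),np.uint8) # 5px/mm, s -76..76, z 8..112... 
s,z=np.meshgrid(np.arange(-76,76,.2),np.arange(130,26,-.2))
K,R,t=cam('side'); W=o+s[...,None]*np.r_[ax,0]; W=W+0; W[...,2]=z
p=(W@R.T+t)@K.T; uv=(p[...,:2]/p[...,2:]).astype(np.float32)
cv2.imwrite('pics/rect.png',cv2.remap(S,uv,None,cv2.INTER_CUBIC))
E
python3 m2.py
```

```text
c [508.  217.2] a 123.0 -145.5 b 59.8 124.9
c [ 486.5 -141.5] a 97.2 -149.1 b 127.7 121.3
103 [384.7 240.3] [226.2 330.3]
110 [385.3 239.9] [225.9 328.5]
117 [386.  239.6] [225.6 326.7]
ax [0.82373024 0.56698191] 34.540032049586976
line@z110 [  0.8290384    0.55919176 509.24005    220.03923   ] 33.99992 lat of mean 1.66187125287751 s rng [-49.7   4.5  54. ]
```

View pics/rect.png

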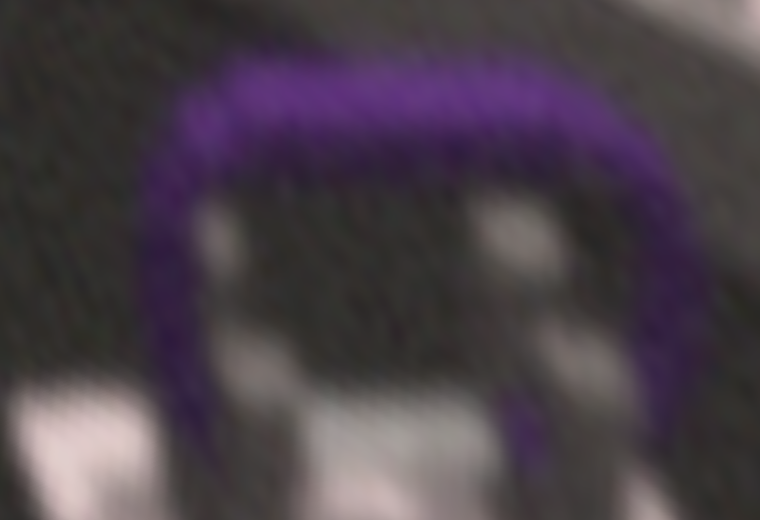

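Cast onto the stand's plane, the outline spans about -48 to +65 mm, and the nose shows at +29 mm. So the carabiner's +x points to world +x (34°). The base measures 123 x 60 and the foot 97 x 128, matching the given sizes. Next I go above the spine and touch its top with shut fingers to get the height. Then I grip high, so the fingertips stay clear of the bar.

```bash
cat >> h.py <<'E'
def rot(deg):
    a=np.radians(deg); x=np.array([np.cos(a),np.sin(a),0]); z=np.array([0,0,-1.]); return np.c_[x,np.cross(z,x),z]
SC=np.array([508,217.2]); SY=34.3
EC=np.array([486.5,-141.5]); EY=31.1
def ax(d): return np.array([np.cos(np.radians(d)),np.sin(np.radians(d))])
E
cat > g.py <<'E'
from h import *
for f in(0,180):
    print(f,[np.round(kinematics.ik([*p,150],rot(y+f)),0) if kinematics.ik([*p,150],rot(y+f)) is not None else None for p,y in((SC,SY),(EC,EY))])
f=180
P=SC+13*ax(SY)+1*ax(SY+90); R=rot(SY+f)
bot.movep([*P,190],R); bot.set_gripper(0,60)
bot.servo_line([*P,135],v=120)
hit=bot.servo_line([*P,100],v=25,force_limit=3); z=bot.read_eef_pos()[2]
print('touch',hit,z,bot.read_wrist_force(),bot.read_time())
bot.servo_line([*P,140],v=100); bot.set_gripper(50)
save('side','s1',(190,150,310,240),4)
print(bot.read_time())
E
python3 g.py
```

```text
0 [array([ 22.,  25., 106.,  -0.,  50.,  78.]), array([-18.,  21., 112.,  -0.,  47.,  41.])]
180 [array([  22.,   25.,  106.,   -0.,   50., -102.]), array([ -18.,   21.,  112.,   -0.,   47., -139.])]
touch True 110.32463577036508 [-0.6978151  -0.46227853  6.39777075] 3.975
5.0083
```

View pics/s1.png

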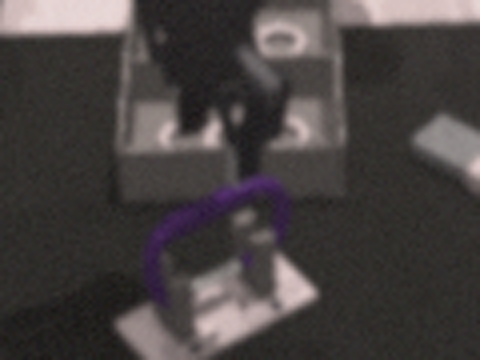

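The shut fingers are at (240,150) in the crop, right above the spine. The spine top is at z = 110.5, so the origin is at about 39.5 mm. I'll flip the wrist by a half turn for joint margin at the eye, then grip and lift.

```bash
cat > g2.py <<'E'
from h import *
P=SC+13*ax(SY)+1*ax(SY+90); R=rot(SY)
bot.movep([*P,150],R)
print('blk',bot.servo_line([*P,86.5],v=60,force_limit=6))
w0=np.array(bot.read_wrist_force())
bot.set_gripper(0,100)
print('grip',bot.read_grip_width(),bot.read_grasp_force(),np.array(bot.read_wrist_force())-w0,bot.read_eef_pos(),bot.read_time())
bot.servo_line([*P,150],v=70)
print('lift',bot.read_grip_width(),np.array(bot.read_wrist_force())-w0)
Q=EC-0*ax(EY); 
bot.servo_line([*P,240],v=150)
bot.movep([*Q,240],rot(EY))
save('side','s2',(170,210,300,310),5); save('top','t2',(335,200,435,275),6)
print(bot.read_time(),bot.read_eef_pos(),bot.read_grip_width())
E
python3 g2.py
```

```text
blk False
grip 8.827248454828851 97.7874755859375 [-0.74464433 -2.54642868  4.89324945] [518.47759255 225.31199082  86.95818141] 9.3167
lift 9.0791587923277 [ 0.22191923 -0.38707389 -1.53839468]
12.6 [ 486.91743879 -140.53604685  239.93090324] 9.133132628827088
```

```bash
python3 - <<'E'
import cv2,numpy as np
a=cv2.imread('pics/s2_raw.png')[210:400,150:330]; b=cv2.imread('pics/t2_raw.png')[180:280,320:440]
a=cv2.resize(a,None,fx=3,fy=3,interpolation=2); b=cv2.resize(b,None,fx=2,fy=2,interpolation=2)
o=np.zeros((570,790,3),np.uint8); o[:570,:540]=a; o[:200,545:785]=b
cv2.imwrite('pics/c2.png',o)
E
```

```text
(no output)
```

View pics/c2.png

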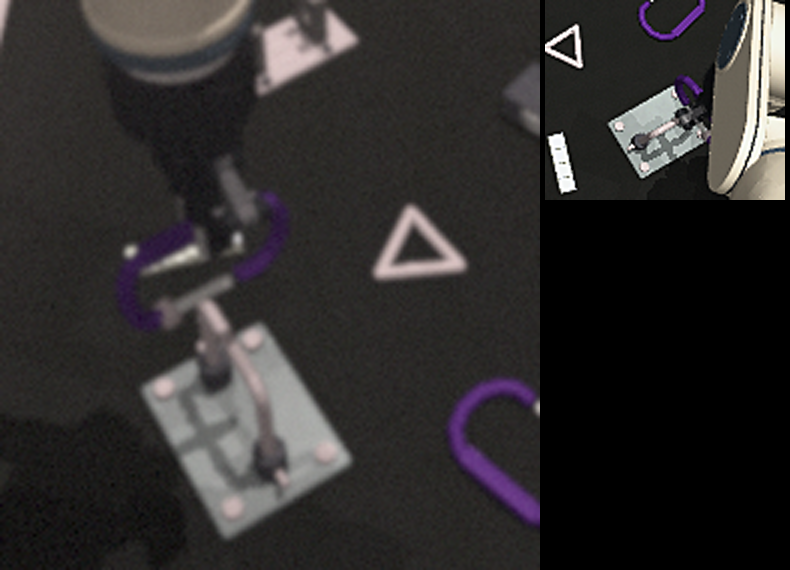

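The held carabiner shows its hinge knuckle near (168,312), and the gap between gate tip and nose near (234,281) in the crop. The bar runs from about (225,325) to (262,380). I'll check these against their predicted positions in the same camera.

```bash
python3 - <<'E'
from h import *
A=ax(EY);N=ax(EY+90);T=np.array([486.9,-140.5])
O=T-11*A
for x in(-24,20.7): print('pred',x,proj('side',[*(O+x*A),193]))
raw=lambda u,v:(150+u/3-.33,210+v/3-.33)
for uv in(raw(168,312),raw(234,281)):
    c,d=ray('side',uv); n=np.r_[N,0]; p=c+d*(((np.r_[O,0]-c)@n)/(d@n)); print('obs x',(p[:2]-O)@A,p[2])
for h in(103,110,117):
    for n,l in(('side',[(227.6,324.6),raw(240,345),raw(262,378)]),('top',[(385.2,239.8),(338+180/5-.4,215+158/5-.4),(338+290/5-.4,215+97/5-.4)])):
        print(h,n,[np.round([(plane(n,q,h)[:2]-EC)@A,(plane(n,q,h)[:2]-EC)@N],1).tolist() for q in l])
E
```

```text
pred -24 [204.86219254 313.99013933]
pred 20.7 [226.84612252 302.21449932]
obs x -22.43626849778364 192.66387782582876
obs x 21.956010501743005 188.21077257915533
103 side [[8.4, 9.6], [11.8, 7.2], [12.1, -21.7]]
103 top [[0.5, -2.0], [1.7, 37.1], [-0.4, -37.3]]
110 side [[7.0, 5.7], [10.3, 3.4], [10.6, -25.3]]
110 top [[0.6, 0.2], [1.7, 39.0], [-0.4, -35.0]]
117 side [[5.5, 1.8], [8.8, -0.5], [9.1, -28.9]]
117 top [[0.6, 2.3], [1.8, 40.9], [-0.3, -32.6]]
```

```bash
python3 - <<'E'
from h import *
A=ax(EY);N=ax(EY+90)
raw=lambda u,v:(150+u/3-.33,210+v/3-.33)
P=np.array([plane('side',raw(*q),10)[:2] for q in((262,322),(142,388),(227,538),(352,462))])
print(P.round(1),P.mean(0),(P.mean(0)-EC)@np.c_[A,N])
for i in range(4): d=P[(i+1)%4]-P[i]; print(np.linalg.norm(d).round(1),np.degrees(np.arctan2(d[1],d[0])).round(1))
# bar cross-section profile in side s0: along ax at z=110 through y-offsets
for n,f in(('side','s0'),('top','t0')):
  g=cv2.cvtColor(cv2.imread(f'pics/{f}_raw.png'),cv2.COLOR_BGR2GRAY)
  for o in(-15,0,15):
    s=np.arange(-24,27,3); uv=np.array([proj(n,[*(EC+k*A+o*N),110]) for k in s],np.float32)
    print(n,o,cv2.remap(g,uv[None],None,1)[0])
E
```

```text
[[ 499.   -56.2]
 [ 413.8 -107. ]
 [ 480.2 -218.4]
 [ 564.4 -168.8]] [ 489.34328977 -137.5926679 ] [4.4528827  1.87706593]
99.3 -149.2
129.7 -59.2
97.6 30.5
130.3 120.1
side -15 [103  67  56  52  53  65 101 149 157 182 209 198 173 173 172 170 170]
side 0 [134  88  73  78  86  89  85  90 118 177 206 189 159 185 206 201 184]
side 15 [ 57  55  55  95 149 127 101  96 113 175 206 181 104  63  62  62  56]
top -15 [202 206 214 184 134  46  48 223 254 193  95  79 117 226 214 213 216]
top 0 [128 120 189 219 176  94  59 231 254 246 136 200 213 211 209 209 210]
top 15 [123 129 213 206 206 204 148 201 249 219 160 207 211 212 212 208 211]
```

The two cameras disagree by about 4 mm across the bar (+3.7 from the side, about 0 from the top). I'll use +2, which keeps the press point within tolerance, and find the height by touching gate to bar.

```bash
cat > p.py <<'E'
from h import *
A=ax(EY);N=ax(EY+90); P=EC+2*A+1*N
bot.servo_line([*P,200],v=120,orientation=rot(EY-.3)); bot.servo_line([*P,182],v=60)
bot.sleep(.2); w0=np.array(bot.read_wrist_force())
hit=bot.servo_line([*P,150],v=20,force_limit=2.5); p=bot.read_eef_pos()
print(hit,p,np.array(bot.read_wrist_force())-w0,np.array(bot.read_torque()).round(2),bot.read_time())
save('side','s3',(190,260,270,320),8)
E
python3 p.py
```

```text
True [ 487.7157316  -139.66070124  176.43742004] [1.03285423 0.06717932 5.20801101] [-0.07 -0.05 -0.02] 14.3167
```

View pics/s3.png

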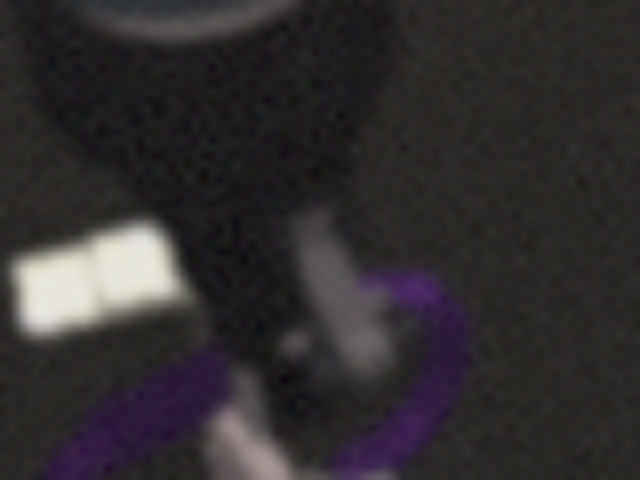

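```bash
python3 - <<'E'
import cv2
a=cv2.imread('pics/s3_raw.png')[285:355,180:270]
cv2.imwrite('pics/s3b.png',cv2.resize(a,(720,560),interpolation=cv2.INTER_CUBIC))
from h import *
print(bot.read_wrist_force(),bot.read_eef_pos(),bot.read_grip_width())
A=ax(EY);T=bot.read_eef_pos();O=np.array(T[:2])-11*A
for x,z in((-24,0),(20.7,0),(11,0),(-50,35),(62,35)): print(x,((proj('side',[*(O+x*A),T[2]-47+z])-[180,285]+.44)*8).round())
E
```

```text
[ 1.61719325 -1.06263767  3.3704975 ] [ 487.72040199 -139.64103238  176.52490614] 8.969682949401335
-24 [239. 376.]
20.7 [404. 284.]
11 [369. 303.]
-50 [118. 354.]
62 [544. 123.]
```

View pics/s3b.png

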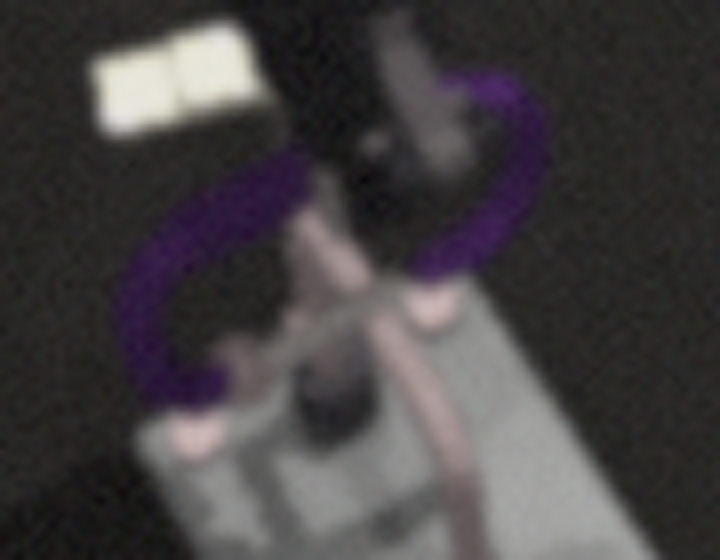

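The bar crosses the bright gate at (370,300), between the hinge at (235,370) and the tip at (415,285). That is x ≈ +11 mm, as wanted. Now I press it through.

```bash
cat > q.py <<'E'
from h import *
p=bot.read_eef_pos(); P=np.array(p[:2]); w0=np.array([0.6,-1.1,-1.8])
print('w0',w0)
for z,v in((160,40),(145,40),(136,30),(133.5,15),(131.5,15),(130,15),(128.5,15)):
    h=bot.servo_line([*P,z],v=v,force_limit=12)
    f=np.array(bot.read_wrist_force())-w0; print(z,h,np.round(f,1),np.round(bot.read_eef_pos()[2],1),np.array(bot.read_torque()).round(2))
    if h: break
    if z<134 and f[2]<1.2: break
print(bot.read_time(),bot.read_grip_width())
save('side','s4')
a=cv2.imread('pics/s4_raw.png')[285:355,180:270]
cv2.imwrite('pics/s4b.png',cv2.resize(a,(720,560),interpolation=cv2.INTER_CUBIC))
E
python3 q.py
```

```text
w0 [ 0.6 -1.1 -1.8]
160 False [-1.9 -0.1  5.4] 159.6 [-0.3   0.26  0.03]
145 False [-5.4 -2.8  2.3] 144.2 [-0.81  0.94 -0.  ]
136 False [-1.1  1.3  0.3] 135.7 [-0.01 -0.04 -0.05]
133.5 False [-0.5  0.6  0.8] 133.5 [-0.02 -0.04  0.01]
16.2167 9.131103055687824
```

View pics/s4b.png

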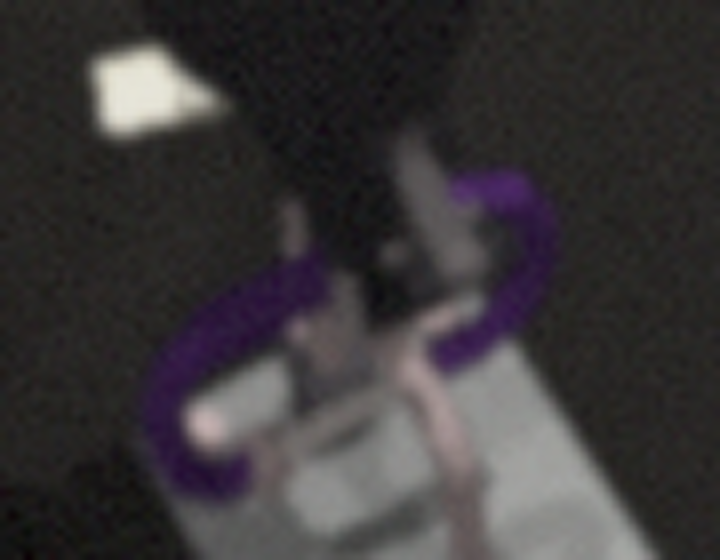

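The gate is a straight bright line from (255,460) to (430,360) with the bar above it and the forces near zero, so it has snapped shut. Next is the proof pull.

```bash
cat > u.py <<'E'
from h import *
p=np.array(bot.read_eef_pos()); w0=np.array(bot.read_wrist_force())
bot.servo_line([*p[:2],153],v=40,force_limit=8)
h=bot.servo_line([*p[:2],168],v=10,force_limit=9)
z=bot.read_eef_pos()[2]; F=lambda:np.array(bot.read_wrist_force())-w0
print(h,z,F().round(1),bot.read_time()); zt=z
for i in range(25):
    f=F()[2]
    if f<-13.5: break
    zt+=.3 if f>-10 else .15
    bot.servo_line([*p[:2],zt],v=10); bot.sleep(.05)
print(zt,F().round(1),bot.read_eef_pos()[2])
for i in range(8):
    bot.sleep(.15); f=F()[2]
    if f>-12.5: zt+=.15
    if f<-18: zt-=.2
    if f>-12.5 or f<-18: bot.servo_line([*p[:2],zt],v=10)
    print(F().round(1))
print(bot.read_eef_pos(),bot.read_grip_width(),np.array(bot.read_torque()).round(2),bot.read_time())
E
python3 u.py
```

```text
True 159.89541302104726 [-1.3  0.3 -1.6] 17.7667
161.2454130210473 [ -1.5   0.4 -17.6] 160.77123917181586
[ -2.3   0.4 -19.3]
[ -3.8   0.5 -17.9]
[ -3.4   0.7 -17.1]
[ -4.5   0.4 -17.1]
[ -3.7   0.5 -17.9]
[ -4.8   0.9 -17.1]
[ -4.8   0.5 -17.7]
[ -4.    0.5 -17.5]
[ 487.7197756  -139.58887215  160.81326753] 8.840308673777944 [0.13 0.66 0.04] 20.9917
```

The pull held about 17 N for over a second with the gate holding. Now I lower it until the spine is near the bar, release and retreat.

```bash
cat > r.py <<'E'
from h import *
p=np.array(bot.read_eef_pos()); q=p[:2]+4*ax(EY)
bot.servo_line([*p[:2],150],v=30); w0=np.array(bot.read_wrist_force())
bot.servo_line([*q,135],v=30,force_limit=6)
h=bot.servo_line([*q,128],v=12,force_limit=3)
z=bot.read_eef_pos()[2]; print(h,z,(np.array(bot.read_wrist_force())-w0).round(1))
if h: bot.servo_line([*q,z+1],v=10)
bot.set_gripper(40); bot.sleep(.3)
z=bot.read_eef_pos()[2]
bot.servo_line([*q,z+60],v=60); bot.servo_line([*q,260],v=150); bot.sleep(1)
print(bot.read_time(),bot.read_grip_width(),np.array(bot.read_wrist_force()).round(1))
save('side','s5')
a=cv2.imread('pics/s5_raw.png')[270:370,170:300]
cv2.imwrite('pics/s5b.png',cv2.resize(a,(780,600),interpolation=cv2.INTER_CUBIC))
E
python3 r.py
```

```text
False 127.96209906060116 [0.5 0.3 2.3]
26.3833 40.1251961568426 [-0.1  0.1  0.2]
```

View pics/s5b.png

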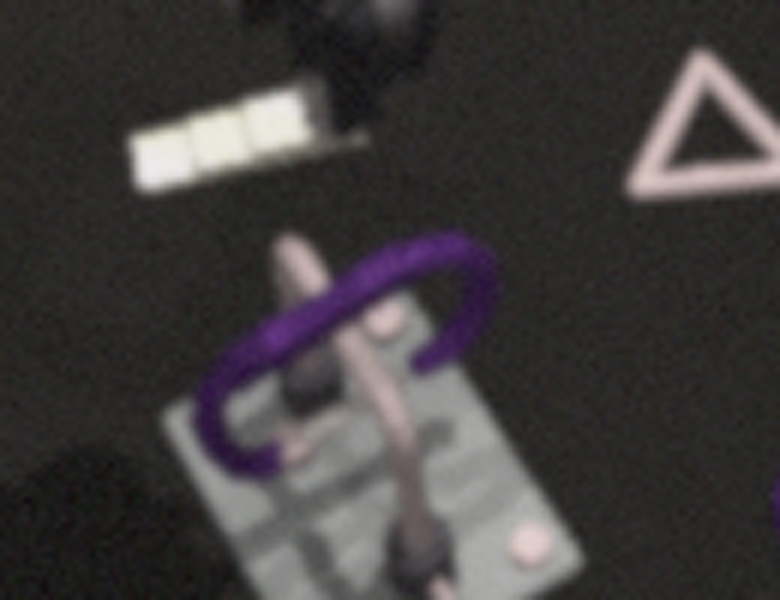

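The carabiner hangs by its spine on the bar at (330,310). Its gate is in line from (290,450) towards the nose at (425,360), and the gripper is clear. I'll let it settle, check that it is still, and hand in.

```bash
python3 - <<'E'
from h import *
def c():
    h=cv2.cvtColor(viewer.get_image('side')[270:370,170:280],cv2.COLOR_RGB2HSV); m=cv2.inRange(h,(122,90,40),(150,255,255)); y,x=np.nonzero(m); return x.mean().round(2),y.mean().round(2)
bot.sleep(2)
for i in range(4): print(c()); bot.sleep(.3)
print(bot.sign_off(),bot.read_time())
E
```

```text
(np.float64(57.87), np.float64(53.8))
(np.float64(58.0), np.float64(53.79))
(np.float64(57.86), np.float64(53.73))
(np.float64(57.71), np.float64(53.82))
the job is handed in; nothing more can be done
the job is handed in; nothing more can be done
```

The job is handed in: the carabiner went over the eye's bar, its gate snapped shut and held a pull of about 17 N for over a second, and it now hangs at rest from the bar, released; sign-off returned no verdict.

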